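# Stand the wax meter on its kickstand

## Task

Two grey handheld meters lie face down on the bench. Take the one with the hinged kickstand on its back: swing the kickstand out as far as it goes, then stand the meter up on the bench, leaning back on its open kickstand, and let go without dropping it. Leave the other meter where it lies.

Things in the scene. Friction and masses are not known exactly. Their poses are not given: they have to be found in the camera images.
- meter: Grey slab 130 (x) x 62 (y) x 20 (z) mm, about 0.35 kg, screen down. Origin: centre of the screen face. x: to its top end (at first to the robot's left, within 15 deg); z: out of its back (at first up). Across its top end a round grip bar along y, 40 mm long, 13 mm thick, centre x 79, z 10, turning freely. Standing: on its bottom back edge (x -65, z 20) and the foot, tilted 28 deg back.
- meter_leg (a joint): Kickstand angle, rad: 0 folded flat on the back, 1.2 fully out at a hard stop; starts 0.12 to 0.35. Hinge axis along the meter's y at x 13, z 27.5 mm in its frame; folded, the leg points to the meter's bottom end, and the foot rises off the back as it opens. Stiff (0.05 N m), stays where left. Standing, the weight presses it on its stop, and the meter's origin is 67 mm up.
- leg_foot (a point): Centre of the kickstand's foot: a black rubber round bar, diameter 13 mm, along the meter's y, 40 mm long over its rounded ends, 78 mm from the hinge axis on two dark steel strips (28 mm wide in all). It can be pinched by its two ends and turns easily between fingers. When the meter stands, 6.5 mm above the table and 94 mm behind its bottom edge.
- handset: The other meter, to be left alone: the same grey slab with a grip bar, also face down, but with a flat battery cover and no kickstand on its back. Origin: centre of its underside. The two lie end to end about 0.3 m apart, either one on the left.

How it is judged:
On the way:
1. the kickstand is swung fully out (value of joint meter_leg above 1.1 rad), for 0.2 s.
At the end, for the whole second after the job is handed in: The meter stands still and released on the table with its kickstand fully out (over 1.1 rad), leaning back 28 degrees (10 either way), the foot's centre less than 15 mm and the meter's origin 50 to 80 mm above the table (value of joint meter_leg above 1.1 rad and angle between meter's own x axis and vertical between 0.31 and 0.66 rad and height (world z) of leg_foot below 0.015 m and height (world z) of meter between 0.05 and 0.08 m and linear speed of meter below 0.02 m/s and angular speed of meter below 0.1 rad/s); the robot touches nothing.
It fails at once if the other meter is pushed more than 30 mm away (distance of handset from where it was at the start of the episode above 0.03 m).
It fails at once if the meter is dropped or thrown (faster than 1 m/s) (linear speed of meter above 1 m/s).
It also fails if it takes over 51 s, if anything falls off the work surface, if the arm or the gripper's body presses on something with over 40 N, if the wrist force passes 120 N, or if a joint passes its speed limit or range.

## Robot

A 7-joint arm with a two-finger parallel gripper is mounted at the origin on the work surface; the furniture and walls round the work are solid. World frame = base frame: x ahead of the robot, y to its left, z up, the work surface at z = 0. Lengths are in m, angles in rad, forces in N, time in s.
With the tool pointing down it reaches from about 0.425 to 0.925 m from the base axis. Payload 6.8 kg.
Tool frame: the origin (TCP) lies at the very end of the fingers, on their centre line; the grasp point (between the pads) lies 19 mm behind it; z points along the fingers, y is the line along which they close (so a half turn about z gives the same grasp; the last joint's range is limited). The gripper opens to 85 mm and grips with 20 to 120 N. Pads are 22 mm wide; open, the fingers measure 114 mm over their backs; the gripper's body (76 mm by 85 mm) begins 54 mm behind the grasp point. The pads swing forward as they close: fully open they stand 13 mm farther back than shut.
Start: joints at [1.126, 0.477, 0.022, 1.555, -0.011, 1.109, -0.083], TCP at [0.223, -0.637, 0.231] pointing down, gripper open.
Joint ranges: [-2.96, 2.96], [-0.34, 2.1], [-1.41, 1.46], [0.24, 2.44], [-1.37, 4.51], [0.17, 1.92], [-2.96, 2.96]. Speed limits (rad/s): [2.39, 2.39, 3.14, 3.14, 3.14, 3.14, 3.14].

## Interface

Orientations are given as a unit quaternion [x, y, z, w].
In Python, from cell import arm gives the robot as it stands.
- The arm moves only by the tool jog_arm, never from a script. Its arguments are lists of equal length, an entry for each row: "grip": the closure in counts, from 0 (fully open) to 255 (shut); "xyz": the shift along the world's x, y, z in m, a list of three; "twist": the turn about the world's z in rad. A call has exactly 5 rows; each row is the pose to reach, as a shift and turn from the pose commanded when the call began; what a row does not reach only later rows make up. A row lasts 1/8 s, in which the tool goes at most 62.5 mm and 10.7 degrees, less where a joint would pass 70% of its speed; a pose out of reach is approached as far as the arm can. A call with a gripper value outside its range is refused whole. The fingers move at their own pace and stop on an object; the grip force is fixed at half the most. Time passes only in rows, so rows that repeat a pose let the fingers close, or fill a call up. It gives the time, the measured TCP pose, the force, the opening and the grip force at its end, in the units of the state.
- arm.state(): the state, without advancing time (a new reading comes with each control period).
- arm.get_image(name): name is "scene" or "top" or "wrist"; returns (picture, depth): 384x512x3 uint8, blue, green, red; 384x512 float32, m along the optical axis (not along the pixel's ray), 0 where there is no reading.
- arm.calibration(name): a dict with "mtx" (3x3 intrinsics, pixels), "R" (3x3) and "t" (3): a world point X has camera coordinates R X + t. Camera axes: x right, y down, z forward; pixel columns grow to the right and rows downward; lengths in m; the calibration is good to about 2 mm. A picture is of the moment at which its call begins: read the wrist's pose just before it. calibration takes no time and is no camera call; for the wrist camera it gives the pose at the moment of the call.
- arm.finish_job(): hands the job in; it is judged then, once.
The state is a dict: "time_s": time; "q": joint angles; "joint_vel": joint speeds; "effort": joint torques, N m; "tcp_pos": TCP position; "tool_rot": TCP orientation; "wrist_force": force on the tool from outside, world axes, zero at the start; "moment": the same for the moment, N m; "width": finger opening in m; "finger_force": force on a finger pad.
Only numpy, scipy, OpenCV 4.12 (cv2) and the standard library are available. Lean on these libraries where they do the work, as an engineer would, in place of code of your own. Each camera call takes 0.05 s, during which the arm holds its last target. There are 200 camera calls.

## Working session

There is one attempt and no reset: what is moved stays moved. The work goes in short steps, Python scripts to look and compute and a tool call to move; the robot and the scene stay as the last step left them, time stands still between calls to the robot, and variables do not carry over. Pictures are saved under pics/ and viewed, at most 10 in all, crops included, and the job is handed in when it is done.

Besides the shell and the picture viewer there is one more tool, called by a JSON object that holds its "name" and its "arguments". jog_arm: Moves the arm, as the interface text tells. Its arguments: {"type":"object","properties":{"grip":{"type":"array","items":{"type":"number"}},"xyz":{"type":"array","items":{"type":"array","items":{"type":"number"}}},"twist":{"type":"array","items":{"type":"number"}}},"required":["grip","xyz","twist"]}

```bash
mkdir -p pics; ls; python3 - <<'E'
from cell import arm
import cv2, numpy as np
s=arm.state(); print(s)
for n in ("top","scene"):
    p,d=arm.get_image(n); cv2.imwrite(f"pics/{n}0.png",p); np.save(f"pics/{n}0.npy",d)
    c=arm.calibration(n); print(n,{k:np.round(v,3).tolist() for k,v in c.items()})
E
```

```text
pics
{'time_s': 0.0, 'q': array([ 1.12589238,  0.47777552,  0.02238165,  1.55645915, -0.01150096,
        1.10929877, -0.0831046 ]), 'joint_vel': array([ 0.00072624, -0.00075075,  0.00056416, -0.00016742,  0.00219904,
       -0.0014653 , -0.00042593]), 'effort': array([-6.35678080e-04, -5.96458375e+01,  1.60796173e+00, -2.81204921e+01,
        1.25232138e-02,  9.45267297e-03, -1.32331607e-05]), 'tcp_pos': array([ 0.22283377, -0.63652847,  0.23033976]), 'tool_rot': array([ 9.85855200e-01,  1.67596848e-01, -2.26464140e-04, -8.77274660e-04]), 'wrist_force': array([-0.54193999,  0.08323442,  0.05473868]), 'moment': array([-0.00585728, -0.02172158,  0.00669199]), 'finger_force': 0.0, 'width': 0.08509944414675766}
top {'mtx': [[497.763, 0.0, 257.597], [0.0, 497.763, 193.769], [0.0, 0.0, 1.0]], 'R': [[0.006, -1.0, 0.028], [-0.996, -0.009, -0.085], [0.085, -0.027, -0.996]], 't': [-0.202, 0.537, 0.861]}
scene {'mtx': [[349.661, 0.0, 257.731], [0.0, 349.661, 192.203], [0.0, 0.0, 1.0]], 'R': [[-0.813, -0.582, -0.017], [-0.376, 0.548, -0.747], [0.444, -0.601, -0.664]], 't': [0.317, 0.32, 0.535]}
```

View pics/top0.png

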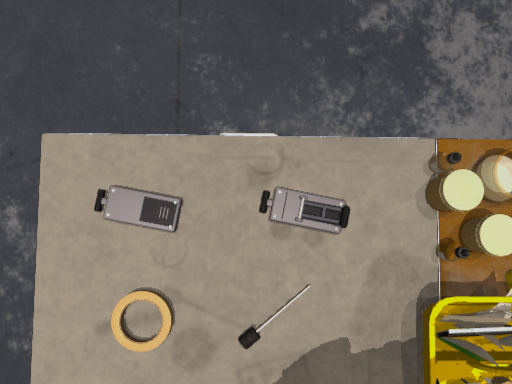

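View pics/scene0.png

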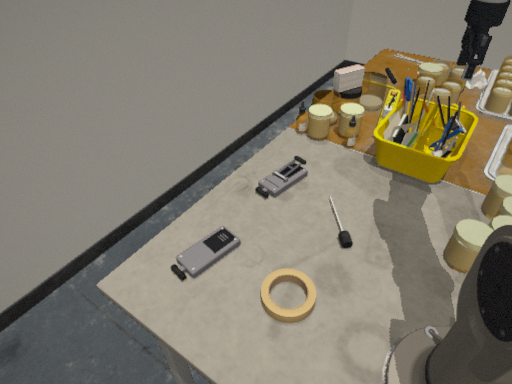

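The top view shows the kickstand meter at about (308,210), with its grip bar at (264,201) and black foot at (345,216). The other meter, with the battery cover, is at (142,208). Jars stand to the right at (461,190). I'll enlarge the kickstand meter next.

```bash
cat > h.py <<'E'
from cell import arm
import numpy as np, cv2
def ray(c,u,v,z):
    "world point on pixel ray at height z"
    M,R,t=[np.array(c[k],float) for k in("mtx","R","t")]
    o=-R.T@t; d=R.T@np.linalg.solve(M,[u,v,1.]); return o+d*(z-o[2])/d[2]
def dep(c,u,v,d):
    M,R,t=[np.array(c[k],float) for k in("mtx","R","t")]
    return R.T@(np.linalg.solve(M,[u,v,1.])*d-t)
E
python3 - <<'E'
from h import *
p=cv2.imread("pics/top0.png"); d=np.load("pics/top0.npy"); c=arm.calibration("top")
cv2.imwrite("pics/crop1.png",cv2.resize(p[175:245,250:360],None,fx=7,fy=7,interpolation=cv2.INTER_CUBIC))
for n,u,v in(("bar",264,201),("foot",345,216),("body",290,205),("jar",430,190),("jarL",461,190),("table",230,200)):
    print(n,np.round(dep(c,u,v,d[v,u]),4))
E
```

```text
bar [ 0.5265 -0.2094  0.0146]
foot [ 0.4993 -0.3498  0.0445]
body [ 0.5193 -0.2558  0.0201]
jar [ 0.5471 -0.5042  0.0355]
jarL [ 0.5425 -0.537   0.0876]
table [ 5.288e-01 -1.477e-01 -2.000e-04]
```

View pics/crop1.png

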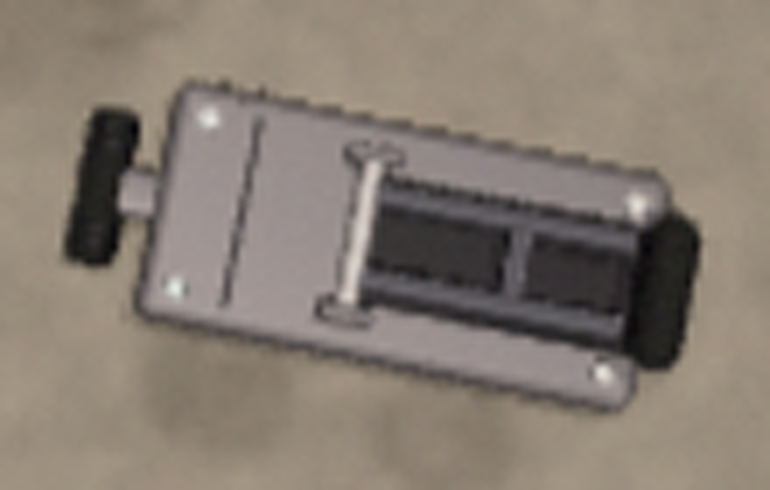

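The crop shows the grip bar centred at about (102,187), the hinge pin at (362,232) and the foot at (667,290), with the foot's ends at (680,215) and (655,365).

```bash
python3 - <<'E'
from h import *
d=np.load("pics/top0.npy"); c=arm.calibration("top")
px=lambda x,y:(250+(x+.5)/7-.5,175+(y+.5)/7-.5)
ft=np.median([dep(c,u,v,d[v,u])[2] for u in(344,345,346) for v in range(211,222)]); print("foot top",ft)
bar=ray(c,*px(102,187),.010); foot=ray(c,*px(667,290),ft-.0065); hin=ray(c,*px(362,232),.0275)
cor=[ray(c,*px(x,y),.02) for x,y in((182,85),(140,315),(665,180),(628,408))]
print("bar",bar,"foot",foot,"hinge",hin,"body ctr",np.mean(cor,0))
a=bar-foot; print("dir",np.degrees(np.arctan2(a[1],a[0])), "bar-foot",np.hypot(*a[:2]),"exp",.079-.013+.078*np.cos(np.arcsin((ft-.034)/.078)), "hinge-bar",np.linalg.norm((hin-bar)[:2]))
from scipy.spatial.transform import Rotation as R
s=arm.state(); M=R.from_quat(s["tool_rot"]).as_matrix(); print("tool y dir",np.degrees(np.arctan2(M[1,1],M[0,1])),s["tcp_pos"])
E
```

```text
foot top 0.043832028085441704
bar [ 0.52625902 -0.20983022  0.01      ] foot [ 0.49956917 -0.35104409  0.03733203] hinge [ 0.5141255 -0.2752802  0.0275   ] body ctr [ 0.51087481 -0.28693602  0.02      ]
dir 79.2971755155765 bar-foot 0.14371396509735038 exp 0.14337784711225227 hinge-bar 0.0665651671274923
tool y dir -70.703282000552 [ 0.22287305 -0.63659605  0.23043792]
```

```bash
python3 - <<'E'
from h import *
for n in("top","scene"):
    d=np.load(f"pics/{n}0.npy"); c=arm.calibration(n)
    v,u=np.nonzero(d>0); P=(np.linalg.solve(np.array(c["mtx"]),np.stack([u,v,0*u+1.]))*d[v,u]-np.array(c["t"])[:,None]).T@np.array(c["R"])
    for r in((.2,.6,-.7,-.4),(.2,.35,-.7,-.4),(.35,.6,-.7,-.4),(.4,.6,-.47,-.38)):
        m=(P[:,0]>r[0])&(P[:,0]<r[1])&(P[:,1]>r[2])&(P[:,1]<r[3])&(P[:,2]<.3)
        if m.any(): i=P[m]; print(n,r,np.round(i[i[:,2].argmax()],3),m.sum())
E
```

```text
top (0.2, 0.6, -0.7, -0.4) [ 0.259 -0.579  0.144] 31716
top (0.2, 0.35, -0.7, -0.4) [ 0.259 -0.579  0.144] 11565
top (0.35, 0.6, -0.7, -0.4) [ 0.351 -0.571  0.111] 20151
top (0.4, 0.6, -0.47, -0.38) [ 0.467 -0.411  0.005] 5250
scene (0.2, 0.6, -0.7, -0.4) [ 0.203 -0.6    0.3  ] 11596
scene (0.2, 0.35, -0.7, -0.4) [ 0.203 -0.6    0.3  ] 5555
scene (0.35, 0.6, -0.7, -0.4) [ 0.36  -0.695  0.177] 6041
scene (0.4, 0.6, -0.47, -0.38) [ 0.415 -0.412  0.003] 1214
```

{"name": "jog_arm", "arguments": {"grip": [0,0,0,0,0], "xyz": [[0.055,0.057,0],[0.11,0.114,0],[0.165,0.171,0],[0.22,0.228,0],[0.26,0.27,0]], "twist": [0.18,0.36,0.54,0.72,0.9]}}

```text
time_s: 0.72
tcp_pos: [0.4408, -0.4104, 0.2311]
tool_rot: [0.813, 0.582, -0.0, -0.0]
wrist_force: [1.0, -0.2, -0.1]
width: 0.0851
finger_force: 0.0
```

{"name": "jog_arm", "arguments": {"grip": [0,0,0,0,0], "xyz": [[0.03,0.03,-0.02],[0.059,0.059,-0.04],[0.059,0.059,-0.09],[0.059,0.059,-0.11],[0.059,0.059,-0.11]], "twist": [0.07,0.141,0.141,0.141,0.141]}}

```text
time_s: 1.35
tcp_pos: [0.4974, -0.3533, 0.1199]
tool_rot: [0.772, 0.635, -0.001, -0.002]
wrist_force: [-0.2, -0.8, 0.6]
width: 0.0852
finger_force: 0.0
```

```bash
python3 - <<'E'
from h import *
s=arm.state(); c=arm.calibration("wrist"); p,d=arm.get_image("wrist"); cv2.imwrite("pics/w1.png",p); np.save("pics/w1.npy",d)
print(s["tcp_pos"],s["tool_rot"])
M,R,t=[np.array(c[k],float) for k in("mtx","R","t")]
np.savez("pics/w1c.npz",mtx=M,R=R,t=t)
for n,X in(("foot",(.4996,-.351,.0373)),("bar",(.5263,-.2098,.01)),("tcp",s["tcp_pos"])):
    q=M@(R@np.array(X)+t); print(n,q[:2]/q[2])
E
```

```text
[ 0.4974304  -0.35327162  0.11994603] [ 7.72340219e-01  6.35206654e-01 -7.34989207e-04 -1.59760330e-03]
foot [260.40753749 195.21087923]
bar [259.45736595  17.21975768]
tcp [258.16075331 241.71316719]
```

View pics/w1.png

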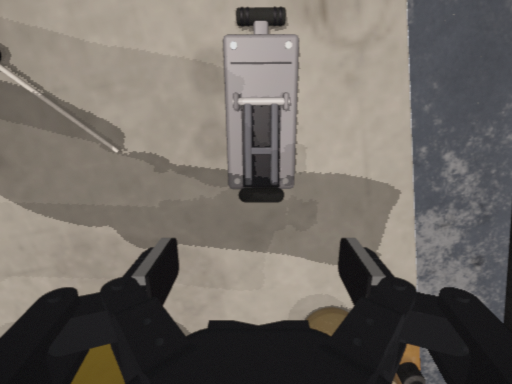

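The wrist view shows the foot at (262,194) and the grip bar at (261,17), both within 2 px of the prediction. The fingers line up with the foot, so I'll descend.

{"name": "jog_arm", "arguments": {"grip": [0,0,0,0,0], "xyz": [[0,0,-0.04],[0,0,-0.08],[0,0,-0.091],[0,0,-0.091],[0,0,-0.091]], "twist": [0,0,0,0,0]}}

```text
time_s: 2.02
tcp_pos: [0.5003, -0.354, 0.0324]
tool_rot: [0.772, 0.636, 0.001, 0.002]
wrist_force: [0.5, 0.7, -0.3]
width: 0.0854
finger_force: 0.0
```

{"name": "jog_arm", "arguments": {"grip": [0,255,255,255,255], "xyz": [[0,0.003,-0.003],[0,0.003,-0.003],[0,0.003,-0.003],[0,0.003,-0.003],[0,0.003,-0.003]], "twist": [0,0,0,0,0]}}

```text
time_s: 2.65
tcp_pos: [0.4991, -0.3503, 0.0274]
tool_rot: [0.772, 0.636, 0.0, 0.0]
wrist_force: [0.4, -0.7, 1.1]
width: 0.0355
finger_force: 59.7
```

{"name": "jog_arm", "arguments": {"grip": [255,255,255,255,255], "xyz": [[0.001,0.004,0.017],[0.002,0.011,0.031],[0.004,0.02,0.0435],[0.006,0.0315,0.0535],[0.0078,0.0413,0.0597]], "twist": [0,0,0,0,0]}}

```text
time_s: 3.28
tcp_pos: [0.5072, -0.3075, 0.0878]
tool_rot: [0.772, 0.636, 0.0, 0.0]
wrist_force: [0.0, 0.3, -4.4]
width: 0.0355
finger_force: 60.2
```

{"name": "jog_arm", "arguments": {"grip": [255,255,255,255,255], "xyz": [[0.0007,0.0035,0.0018],[0.0013,0.007,0.0032],[0.002,0.0105,0.0045],[0.002,0.0105,0.0045],[0.002,0.0105,0.0045]], "twist": [0,0,0,0,0]}}

```text
time_s: 3.9
tcp_pos: [0.5085, -0.2985, 0.0913]
tool_rot: [0.772, 0.636, -0.0, -0.0]
wrist_force: [0.6, -0.1, -3.5]
width: 0.0357
finger_force: 60.3
```

```bash
python3 - <<'E'
from h import *
s=arm.state(); print(s["tcp_pos"],s["wrist_force"],s["width"])
for n in("top","scene"):
    p,d=arm.get_image(n); cv2.imwrite(f"pics/{n}1.png",p); np.save(f"pics/{n}1.npy",d)
p=cv2.imread("pics/scene1.png"); q=cv2.imread("pics/top1.png")
cv2.imwrite("pics/crop2.png",np.hstack([cv2.resize(p[130:220,235:335],(400,360),interpolation=2),cv2.resize(q[170:260,250:350],(400,360),interpolation=2)]))
E
```

```text
[ 0.50854452 -0.29854328  0.09132271] [ 0.63397618 -0.12140911 -3.52987971] 0.035743482793697615
```

View pics/crop2.png

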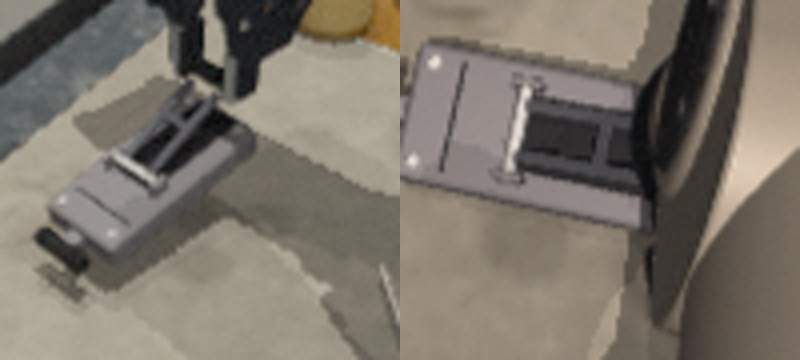

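The scene crop shows the meter lifted off the bench: the bar at (62,250) is above its shadow at (62,283), and the leg hasn't opened much. I'll measure the body's tilt and height.

```bash
python3 - <<'E'
from h import *
d=np.load("pics/top1.npy"); c=arm.calibration("top")
# crop2 right half: px=250+(X-400)/4, py=170+Y/4
g=lambda X,Y:(int(round(250+(X-400)/4)),int(round(170+Y/4)))
for n,X,Y in(("TL",440,70),("BL",425,160),("mid",480,100),("mid2",490,150),("R1",600,85),("R2",590,205),("hinge",521,130)):
    u,v=g(X,Y); print(n,np.round(dep(c,u,v,d[v,u]),4))
s=arm.state(); print(s["moment"])
E
```

```text
TL [ 0.5467 -0.201   0.0478]
BL [ 0.5083 -0.1942  0.0486]
mid [ 0.5346 -0.2184  0.048 ]
mid2 [ 0.5116 -0.2216  0.0548]
R1 [ 0.5409 -0.2693  0.0606]
R2 [ 0.4894 -0.2656  0.0626]
hinge [ 0.5216 -0.2348  0.0625]
[-0.21252559  0.03422739 -0.04570605]
```

The body is tilted about 12° and hangs from the foot. At full grip force the foot isn't turning freely in the fingers. I'll set the meter back down and repeat with a lighter pinch.

{"name": "jog_arm", "arguments": {"grip": [255,255,255,255,255], "xyz": [[-0.002,-0.012,-0.012],[-0.004,-0.023,-0.025],[-0.006,-0.033,-0.038],[-0.008,-0.042,-0.048],[-0.008,-0.043,-0.05]], "twist": [0,0,0,0,0]}}

```text
time_s: 4.62
tcp_pos: [0.5001, -0.3419, 0.0407]
tool_rot: [0.772, 0.635, -0.0, -0.001]
wrist_force: [-2.3, 0.6, 1.0]
width: 0.0355
finger_force: 60.5
```

{"name": "jog_arm", "arguments": {"grip": [150,150,148,148,148], "xyz": [[0,0,0],[0,0,0],[0,0,0],[0,0,0],[0,0,0]], "twist": [0,0,0,0,0]}}

```text
time_s: 5.25
tcp_pos: [0.5007, -0.3415, 0.0418]
tool_rot: [0.772, 0.636, -0.0, 0.0]
wrist_force: [-2.2, -1.2, 0.2]
width: 0.036
finger_force: 50.3
```

{"name": "jog_arm", "arguments": {"grip": [146,144,144,144,144], "xyz": [[0,0,0],[0,0,0],[0,0,0],[0,0,0],[0,0,0]], "twist": [0,0,0,0,0]}}

```text
time_s: 5.88
tcp_pos: [0.5008, -0.3415, 0.0416]
tool_rot: [0.772, 0.636, -0.0, 0.0]
wrist_force: [-1.7, -1.9, 0.1]
width: 0.0373
finger_force: 27.3
```

{"name": "jog_arm", "arguments": {"grip": [142,140,140,140,140], "xyz": [[0,0,0],[0,0,0],[0,0,0],[0,0,0],[0,0,0]], "twist": [0,0,0,0,0]}}

```text
time_s: 6.5
tcp_pos: [0.5009, -0.3413, 0.0415]
tool_rot: [0.772, 0.636, 0.0, 0.0]
wrist_force: [-0.3, -1.6, -0.6]
width: 0.0388
finger_force: 9.4
```

{"name": "jog_arm", "arguments": {"grip": [140,140,140,140,140], "xyz": [[0.0003,0.0015,0.005],[0.001,0.0057,0.0135],[0.0019,0.01,0.0205],[0.0027,0.0143,0.0264],[0.0027,0.0143,0.0264]], "twist": [0,0,0,0,0]}}

```text
time_s: 7.12
tcp_pos: [0.504, -0.3261, 0.0686]
tool_rot: [0.772, 0.636, 0.0, 0.0]
wrist_force: [-0.1, -0.6, 0.1]
width: 0.0386
finger_force: 9.3
```

```bash
python3 - <<'E'
from h import *
s=arm.state(); print(s["tcp_pos"],s["wrist_force"],s["moment"],s["width"])
p,d=arm.get_image("scene"); cv2.imwrite("pics/scene2.png",p); np.save("pics/scene2.npy",d)
q,d2=arm.get_image("top"); np.save("pics/top2.npy",d2); cv2.imwrite("pics/top2.png",q)
cv2.imwrite("pics/crop3.png",np.hstack([cv2.resize(p[130:220,235:335],(400,360),interpolation=2),cv2.resize(q[170:260,250:350],(400,360),interpolation=2)]))
c=arm.calibration("top"); v,u=np.nonzero(d2>0); P=(np.linalg.solve(np.array(c["mtx"]),np.stack([u,v,0*u+1.]))*d2[v,u]-np.array(c["t"])[:,None]).T@np.array(c["R"])
m=(P[:,0]>.48)&(P[:,0]<.56)&(P[:,1]>-.36)&(P[:,1]<-.17)&(P[:,2]>.01)&(P[:,2]<.09); P=P[m]
for y in np.arange(-.36,-.17,.015):
    k=abs(P[:,1]-y)<.0075
    if k.sum()>5: print(round(y,3),k.sum(),np.round(np.percentile(P[k,2],[20,50,80]),4))
E
```

```text
[ 0.50403711 -0.32612778  0.06863132] [-0.10681651 -0.61701162  0.10270971] [ 0.05886775 -0.04341957  0.02542408] 0.03861802655488533
-0.315 201 [0.0191 0.0208 0.023 ]
-0.3 288 [0.0196 0.0213 0.0547]
-0.285 298 [0.0191 0.0208 0.0372]
-0.27 312 [0.0193 0.0217 0.031 ]
-0.255 285 [0.0184 0.02   0.0213]
-0.24 302 [0.0186 0.0199 0.0213]
-0.225 256 [0.0184 0.0199 0.0213]
-0.21 148 [0.0139 0.0157 0.0175]
-0.195 59 [0.0132 0.0152 0.0164]
```

View pics/crop3.png

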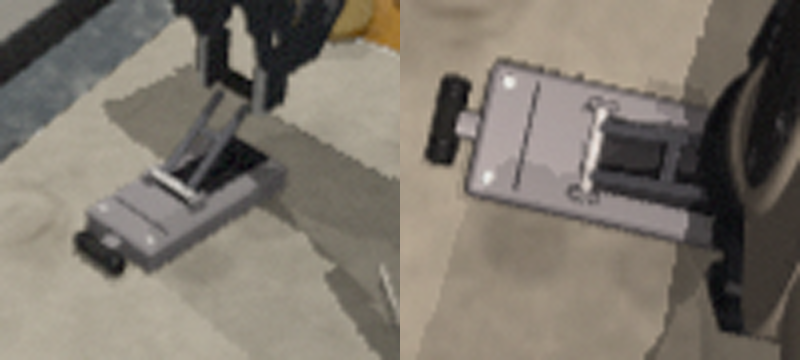

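The crop shows the meter flat on the bench (back face at 20 mm) with the leg about 0.7 rad open. I'll continue the arc.

{"name": "jog_arm", "arguments": {"grip": [140,140,140,140,140], "xyz": [[0.001,0.005,0.0055],[0.0019,0.0103,0.0101],[0.0028,0.015,0.0137],[0.0038,0.02,0.0166],[0.0047,0.025,0.0193]], "twist": [0,0,0,0,0]}}

```text
time_s: 7.85
tcp_pos: [0.5086, -0.3021, 0.0878]
tool_rot: [0.772, 0.636, 0.0, 0.001]
wrist_force: [1.0, -1.6, 0.6]
width: 0.0386
finger_force: 9.3
```

{"name": "jog_arm", "arguments": {"grip": [140,140,140,140,140], "xyz": [[0.001,0.005,0.0024],[0.0018,0.0092,0.0037],[0.0022,0.0115,0.0042],[0.0022,0.0115,0.0042],[0.0022,0.0115,0.0042]], "twist": [0,0,0,0,0]}}

```text
time_s: 8.48
tcp_pos: [0.5108, -0.2907, 0.0918]
tool_rot: [0.772, 0.636, 0.0, 0.0]
wrist_force: [0.7, -3.1, 4.7]
width: 0.0388
finger_force: 9.5
```

{"name": "jog_arm", "arguments": {"grip": [0,0,0,0,0], "xyz": [[0,0,0],[0,0,0],[0,0,0.03],[0,0,0.08],[0,0,0.11]], "twist": [0,0,0,0,0]}}

```text
time_s: 9.1
tcp_pos: [0.5106, -0.2901, 0.2031]
tool_rot: [0.772, 0.636, 0.0, 0.0]
wrist_force: [0.1, 0.5, -0.2]
width: 0.0853
finger_force: 0.0
```

{"name": "jog_arm", "arguments": {"grip": [0,0,0,0,0], "xyz": [[-0.01,-0.05,0],[-0.02,-0.09,0],[-0.02,-0.09,0],[-0.02,-0.09,0],[-0.02,-0.09,0]], "twist": [0,0,0,0,0]}}

```text
time_s: 9.72
tcp_pos: [0.4909, -0.3787, 0.2012]
tool_rot: [0.771, 0.637, 0.0, -0.001]
wrist_force: [0.2, 0.0, -0.4]
width: 0.0851
finger_force: 0.0
```

```bash
python3 - <<'E'
from h import *
s=arm.state(); c=arm.calibration("wrist"); p,d=arm.get_image("wrist"); print(s["tcp_pos"],s["wrist_force"])
cv2.imwrite("pics/w2.png",p); np.save("pics/w2.npy",d); np.savez("pics/w2c.npz",**c)
E
```

```text
[ 0.49093887 -0.37866199  0.20115545] [ 0.24332097  0.04779912 -0.44253768]
```

View pics/w2.png

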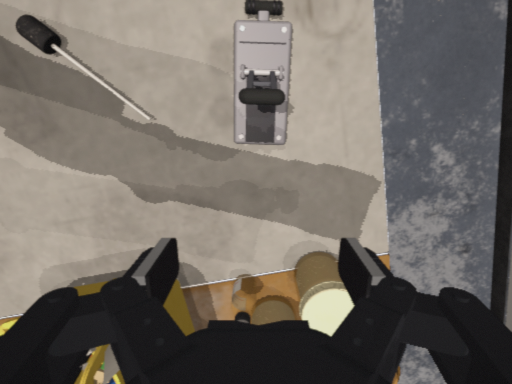

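The wrist view shows the leg standing up, with the foot at (261,97), the hinge at (262,72) and the bar at (263,7). The meter is flat on the bench.

```bash
python3 - <<'E'
from h import *
c=dict(np.load("pics/w2c.npz")); d=np.load("pics/w2.npy")
ft=np.median([dep(c,u,v,d[v,u])[2] for u in range(250,272,3) for v in(96,97,98)]); print("foot top",ft,"leg",np.arcsin(np.clip((ft-.034)/.078,-1,1)))
bar=ray(c,263,7,.010); foot=ray(c,261,97,ft-.0065); h=ray(c,262,72,.0295)
b0=ray(c,260,145,.0); t0=ray(c,263,20,.02)
print("bar",bar,"foot",foot,"hinge",h,"bottom",b0,"topend",t0)
a=bar-foot; print(np.degrees(np.arctan2(a[1],a[0])),"bar-foot",np.hypot(*a[:2]),"exp for 1.2: .0943", "leg angle from hinge", np.arctan2(foot[2]-.0275,np.hypot(*(h-foot)[:2])))
# bar centre by silhouette depth / ends and body axis from corner screws
A=ray(c,242,29,.02);B=ray(c,286,30,.02);C=ray(c,241,136,.02);D=ray(c,282,137,.02)
x=(A+B-C-D)/2; print("axis",np.degrees(np.arctan2(x[1],x[0])),"mid",(A+B+C+D)/4)
E
```

```text
foot top 0.10702136156439637 leg 1.2115762962309333
bar [ 0.52990962 -0.2033283   0.01      ] foot [ 0.50923471 -0.2962707   0.10052136] hinge [ 0.51629053 -0.26849639  0.0295    ] bottom [ 0.49923024 -0.3476603   0.        ] topend [ 0.52697916 -0.21806893  0.02      ]
77.45883122066567 bar-foot 0.09521418742740106 exp for 1.2: .0943 leg angle from hinge 1.1968237567751572
axis 77.94994044996923 mid [ 0.51477331 -0.28143179  0.02      ]
```

The leg is at 1.2 rad, fully out. Next is the grip bar at (0.531, -0.204), yaw -0.02.

{"name": "jog_arm", "arguments": {"grip": [0,0,0,0,0], "xyz": [[0.013,0.058,0],[0.026,0.116,0],[0.04,0.1745,0],[0.04,0.1745,-0.06],[0.04,0.1745,-0.1]], "twist": [-0.02,-0.024,-0.024,-0.024,-0.024]}}

```text
time_s: 10.4
tcp_pos: [0.5302, -0.2037, 0.1]
tool_rot: [0.778, 0.628, -0.0, -0.0]
wrist_force: [-0.1, 0.5, -0.5]
width: 0.0853
finger_force: 0.0
```

```bash
python3 - <<'E'
from h import *
s=arm.state(); c=arm.calibration("wrist"); p,d=arm.get_image("wrist"); s2=arm.state(); print(s["tcp_pos"],s2["tcp_pos"],s2["tool_rot"])
t,dt=arm.get_image("top"); c2=arm.calibration("top"); np.save("pics/top3.npy",dt)
M,R,T=[np.array(c[k],float) for k in("mtx","R","t")]
q=M@(R@np.array([.531,-.204,.01])+T); print("bar pred px",q[:2]/q[2])
cv2.imwrite("pics/w3.png",np.hstack([cv2.resize(p[100:260,150:370],(400,291),interpolation=2),cv2.resize(t[170:243,230:330],(400,291),interpolation=2)]))
np.savez("pics/w3c.npz",**c)
E
```

```text
[ 0.53017365 -0.20370751  0.09997028] [ 0.5269088  -0.2033612   0.09512999] [ 0.77860308  0.6275031  -0.00206864 -0.00358122]
bar pred px [259.12605692 195.69491094]
```

View pics/w3.png

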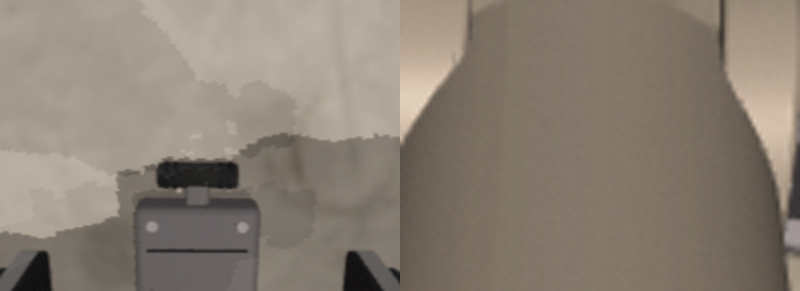

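In the wrist crop the bar is at (198,175), which is pixel (259,196) and matches the prediction. I'll descend with the fingers open.

{"name": "jog_arm", "arguments": {"grip": [0,0,0,0,0], "xyz": [[0,0,-0.04],[0,0,-0.08],[0,0,-0.094],[0,0,-0.094],[0,0,-0.094]], "twist": [0,0,0,0,0]}}

```text
time_s: 11.12
tcp_pos: [0.5318, -0.2063, 0.0092]
tool_rot: [0.78, 0.626, 0.001, 0.001]
wrist_force: [-0.3, -0.4, 0.4]
width: 0.0857
finger_force: 0.0
```

{"name": "jog_arm", "arguments": {"grip": [0,0,255,255,255], "xyz": [[0,0.0025,-0.005],[0,0.0025,-0.005],[0,0.0025,-0.005],[0,0.0025,-0.005],[0,0.0025,-0.005]], "twist": [0,0,0,0,0]}}

```text
time_s: 11.75
tcp_pos: [0.5305, -0.2036, 0.0028]
tool_rot: [0.78, 0.626, 0.0, 0.0]
wrist_force: [-2.2, -0.1, 7.2]
width: 0.0381
finger_force: 59.2
```

{"name": "jog_arm", "arguments": {"grip": [255,255,255,255,255], "xyz": [[0,0,0],[0,0,0.003],[0,0,0.006],[0,0,0.012],[0,0,0.018]], "twist": [0,0,0,0,0]}}

```text
time_s: 12.38
tcp_pos: [0.5301, -0.2036, 0.0207]
tool_rot: [0.78, 0.626, -0.0, -0.0]
wrist_force: [1.3, -1.1, -3.1]
width: 0.0379
finger_force: 60.4
```

{"name": "jog_arm", "arguments": {"grip": [255,255,255,255,255], "xyz": [[0,-0.001,0.012],[0,-0.003,0.024],[-0.001,-0.006,0.036],[-0.002,-0.01,0.048],[-0.003,-0.015,0.06]], "twist": [0,0,0,0,0]}}

```text
time_s: 13.0
tcp_pos: [0.5273, -0.2189, 0.0813]
tool_rot: [0.78, 0.626, 0.0, 0.0]
wrist_force: [0.2, -1.5, -2.5]
width: 0.0378
finger_force: 60.4
```

```bash
python3 - <<'E'
from h import *
s=arm.state(); print(s["tcp_pos"],s["wrist_force"],s["moment"],s["width"])
p,d=arm.get_image("scene"); cv2.imwrite("pics/scene4.png",cv2.resize(p[110:220,225:345],(600,550),interpolation=2))
E
```

```text
[ 0.52726143 -0.21887179  0.08133687] [ 0.20954556 -1.47106907 -2.46803631] [-0.19387081  0.0190207  -0.05076273] 0.03777385641459123
```

View pics/scene4.png

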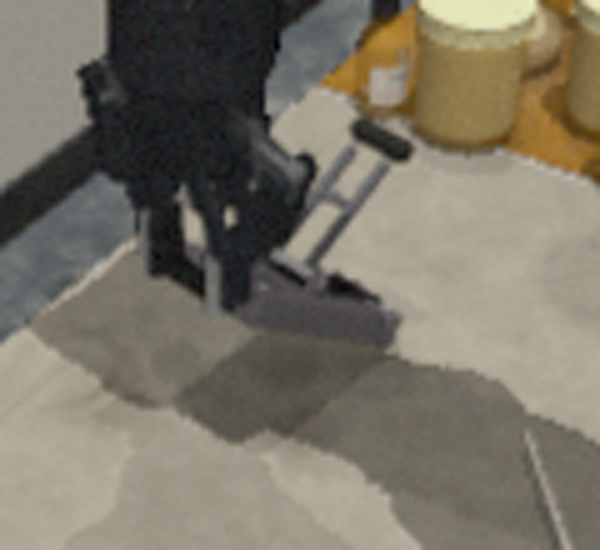

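The scene crop shows the bar held, with the bottom end resting on the bench at (390,340) and the leg out. The moment reading suggests grip friction, so I'll ease the grip to let the bar turn.

{"name": "jog_arm", "arguments": {"grip": [144,141,139,139,139], "xyz": [[0,0,0],[0,0,0],[0,0,0],[0,0,0],[0,0,0]], "twist": [0,0,0,0,0]}}

```text
time_s: 13.68
tcp_pos: [0.5274, -0.2182, 0.0803]
tool_rot: [0.779, 0.627, 0.0, -0.0]
wrist_force: [0.6, 0.6, -0.6]
width: 0.0386
finger_force: 30.7
```

{"name": "jog_arm", "arguments": {"grip": [137,137,137,137,137], "xyz": [[-0.002,-0.01,0.015],[-0.005,-0.023,0.03],[-0.008,-0.039,0.042],[-0.012,-0.054,0.052],[-0.015,-0.068,0.062]], "twist": [0,0,0,0,0]}}

```text
time_s: 14.3
tcp_pos: [0.5115, -0.2878, 0.1429]
tool_rot: [0.78, 0.626, -0.0, -0.0]
wrist_force: [-0.5, 0.4, -4.5]
width: 0.0394
finger_force: 12.6
```

{"name": "jog_arm", "arguments": {"grip": [137,137,137,137,137], "xyz": [[0,0,0.004],[0,0,0.008],[0,0,0.01],[0,0,0.01],[0,0,0.01]], "twist": [0,0,0,0,0]}}

```text
time_s: 14.92
tcp_pos: [0.5123, -0.2861, 0.1522]
tool_rot: [0.779, 0.627, -0.0, -0.0]
wrist_force: [0.3, -0.6, -4.5]
width: 0.0399
finger_force: 12.6
```

```bash
cat > fit.py <<'E'
from h import *
def cloud(n,save=None):
    p,d=arm.get_image(n); c=arm.calibration(n); v,u=np.nonzero(d>0)
    P=(np.linalg.solve(np.array(c["mtx"]),np.stack([u,v,0*u+1.]))*d[v,u]-np.array(c["t"])[:,None]).T@np.array(c["R"])
    if save: cv2.imwrite(save,cv2.resize(p[100:220,220:350],(650,600),interpolation=2))
    return P,p[v,u]
def profile(P,tcp,ang=77.9):
    "coordinates: b = back direction from tcp, w = across, z"
    a=np.radians(ang); b=-np.array([np.cos(a),np.sin(a)]); w=np.array([-b[1],b[0]])
    Q=P[:,:2]-tcp[:2]; return np.c_[Q@b,Q@w,P[:,2]]
E
python3 - <<'E'
from fit import *
s=arm.state(); print(s["tcp_pos"],s["wrist_force"],s["moment"],s["width"],s["finger_force"])
P,_=cloud("scene","pics/scene5.png"); q=profile(P,s["tcp_pos"])
q=q[(abs(q[:,1])<.036)&(q[:,0]>-.05)&(q[:,0]<.14)&(q[:,2]>.006)&(q[:,2]<.15)]
for z in np.arange(.01,.15,.01):
    k=q[abs(q[:,2]-z)<.005]
    if len(k): print(round(z,3),len(k),np.round(np.percentile(k[:,0],[2,25,50,75,98])*1e3),np.round(np.ptp(k[:,1])*1e3))
E
```

```text
[ 0.51226875 -0.28610531  0.15215956] [ 0.31356948 -0.57377009 -4.52037204] [0.0308298  0.07175123 0.02175489] 0.03985495533003549 12.594122439622879
0.02 46 [-20. -19. -18. -16.  -4.] 57.0
0.03 70 [-20. -19. -18. -17.  -1.] 58.0
0.04 66 [-19. -17. -17. -16.  -3.] 61.0
0.05 72 [-19. -17. -17. -15.  -0.] 62.0
0.06 118 [-17. -16. -13.  79.  86.] 62.0
0.07 100 [-17. -15. -14.  56.  83.] 62.0
0.08 88 [-16. -15. -14.  -3.  52.] 59.0
0.09 87 [-16. -15. -14. -11.  18.] 62.0
0.1 77 [-15. -14. -13. -12.   1.] 61.0
0.11 75 [-15. -13. -13. -12.   3.] 59.0
0.12 83 [-14. -13. -12. -11.   2.] 60.0
0.13 82 [-13. -12. -11. -10.   6.] 62.0
0.14 125 [-13. -11.  -9.  -2.   6.] 61.0
```

It hangs nearly vertical, leaning back 4°, with its bottom about 13 mm up and the foot behind. I'll lower it to touch.

{"name": "jog_arm", "arguments": {"grip": [137,137,137,137,137], "xyz": [[0,0,-0.005],[0,0,-0.01],[0,0,-0.013],[0,0,-0.015],[-0.0005,-0.002,-0.0155]], "twist": [0,0,0,0,0]}}

```text
time_s: 15.6
tcp_pos: [0.5119, -0.2884, 0.1369]
tool_rot: [0.779, 0.626, 0.0, -0.0]
wrist_force: [-1.0, 0.2, -1.7]
width: 0.0394
finger_force: 12.7
```

{"name": "jog_arm", "arguments": {"grip": [137,137,137,137,137], "xyz": [[-0.0015,-0.007,-0.0005],[-0.003,-0.0147,-0.001],[-0.0047,-0.022,-0.002],[-0.0064,-0.029,-0.0035],[-0.008,-0.036,-0.005]], "twist": [0,0,0,0,0]}}

```text
time_s: 16.23
tcp_pos: [0.5038, -0.3251, 0.1319]
tool_rot: [0.78, 0.626, 0.0, 0.0]
wrist_force: [0.2, 0.5, -3.1]
width: 0.0396
finger_force: 12.7
```

```bash
cat > prof.py <<'E'
from fit import *
s=arm.state(); print(s["tcp_pos"],s["wrist_force"],s["moment"],s["width"],s["finger_force"])
P,_=cloud("scene","pics/scene_last.png"); q=profile(P,s["tcp_pos"])
q=q[(abs(q[:,1])<.036)&(q[:,0]>-.1)&(q[:,0]<.14)&(q[:,2]>.004)&(q[:,2]<.12)]
for z in np.arange(.01,.12,.01):
    k=q[abs(q[:,2]-z)<.005]
    if len(k): print(round(z,3),len(k),np.round(np.percentile(k[:,0],[2,25,50,75,98])*1e3))
E
python3 prof.py
```

```text
[ 0.50383747 -0.32509558  0.13189723] [ 0.24867877  0.45706112 -3.14110638] [ 0.01864227 -0.03380916  0.04944542] 0.0396297321386042 12.67919808626175
0.01 62 [-56. -55. -54. -52. -36.]
0.02 98 [-54. -52. -50. -38.  57.]
0.03 108 [-51. -48. -47. -38.  55.]
0.04 89 [-48. -45. -44. -41.  34.]
0.05 93 [-44. -42. -40. -39.  21.]
0.06 91 [-40. -38. -37. -35. -15.]
0.07 87 [-37. -35. -33. -32. -17.]
0.08 94 [-34. -31. -30. -28. -15.]
0.09 90 [-30. -28. -26. -25. -10.]
0.1 89 [-27. -25. -23. -22.  -8.]
0.11 98 [-23. -21. -20. -19.  -4.]
```

Leaning back about 19°, with the bottom edge planted. I'll continue to 28°.

{"name": "jog_arm", "arguments": {"grip": [137,137,137,137,137], "xyz": [[-0.0013,-0.006,-0.0018],[-0.0026,-0.012,-0.0038],[-0.0036,-0.0165,-0.0056],[-0.0042,-0.0195,-0.0068],[-0.0042,-0.0195,-0.0068]], "twist": [0,0,0,0,0]}}

```text
time_s: 16.9
tcp_pos: [0.4996, -0.3442, 0.125]
tool_rot: [0.78, 0.626, -0.0, -0.0]
wrist_force: [-0.1, -0.4, -2.0]
width: 0.0395
finger_force: 12.8
```

```bash
python3 prof.py
```

```text
[ 0.4995682  -0.34419201  0.12501139] [-0.14255395 -0.3561018  -1.95254107] [-0.06871896  0.03051877  0.03717583] 0.039536317954075154 12.812403738498688
0.01 86 [-74. -72. -67.  31.  38.]
0.02 95 [-72. -70. -67. -66.  25.]
0.03 97 [-67. -64. -63. -60.  14.]
0.04 105 [-62. -59. -57. -55.   7.]
0.05 97 [-57. -54. -52. -50.  -3.]
0.06 100 [-51. -49. -47. -45. -33.]
0.07 94 [-46. -44. -42. -40. -27.]
0.08 99 [-41. -39. -37. -35. -22.]
0.09 98 [-37. -33. -32. -30. -18.]
0.1 99 [-32. -28. -27. -25. -10.]
0.11 108 [-27. -23. -22. -20.  -4.]
```

{"name": "jog_arm", "arguments": {"grip": [137,137,137,137,137], "xyz": [[-0.0003,-0.0012,-0.0006],[-0.0005,-0.0024,-0.0012],[-0.0005,-0.0024,-0.0016],[-0.0005,-0.0024,-0.0016],[-0.0005,-0.0024,-0.0016]], "twist": [0,0,0,0,0]}}

```text
time_s: 17.58
tcp_pos: [0.4998, -0.3457, 0.1244]
tool_rot: [0.779, 0.627, 0.0, 0.0]
wrist_force: [-0.2, 3.3, 5.4]
width: 0.0398
finger_force: 13.3
```

The foot is down, with about 5 N of upward reaction. I'll unload slightly and open gently.

{"name": "jog_arm", "arguments": {"grip": [137,137,134,130,126], "xyz": [[0,0.0003,0.0006],[0,0.0005,0.0009],[0,0.0005,0.0009],[0,0.0005,0.0009],[0,0.0005,0.0009]], "twist": [0,0,0,0,0]}}

```text
time_s: 18.2
tcp_pos: [0.499, -0.3462, 0.1243]
tool_rot: [0.78, 0.626, -0.0, 0.0]
wrist_force: [-0.0, -0.6, -0.1]
width: 0.0436
finger_force: 0.0
```

{"name": "jog_arm", "arguments": {"grip": [110,80,40,0,0], "xyz": [[0,0,0],[0,0,0],[0,0,0],[0,0,0.01],[0,0,0.04]], "twist": [0,0,0,0,0]}}

```text
time_s: 18.82
tcp_pos: [0.4982, -0.3453, 0.164]
tool_rot: [0.779, 0.626, -0.0, -0.001]
wrist_force: [-0.4, 0.1, -0.5]
width: 0.0851
finger_force: 0.0
```

{"name": "jog_arm", "arguments": {"grip": [0,0,0,0,0], "xyz": [[0,0,0.04],[0,0,0.08],[0,0,0.12],[0,0,0.12],[0,0,0.12]], "twist": [0,0,0,0,0]}}

```text
time_s: 19.45
tcp_pos: [0.4988, -0.3457, 0.2843]
tool_rot: [0.78, 0.626, -0.0, -0.0]
wrist_force: [-1.1, 0.2, 0.1]
width: 0.0853
finger_force: 0.0
```

```bash
python3 prof.py
```

```text
[ 0.49881277 -0.34572589  0.28433218] [-1.09532318  0.21889591  0.11180588] [ 0.01292304 -0.01242081  0.01845204] 0.08531131965469935 0.0
0.01 87 [-75. -74. -70.  29.  38.]
0.02 97 [-74. -71. -69. -67.  22.]
0.03 103 [-69. -66. -63. -61.  14.]
0.04 90 [-63. -60. -59. -56.   5.]
0.05 105 [-58. -55. -53. -52.  -3.]
0.06 95 [-52. -50. -48. -46. -31.]
0.07 96 [-47. -45. -43. -42. -28.]
0.08 102 [-42. -40. -38. -36. -23.]
0.09 104 [-37. -35. -33. -31. -16.]
0.1 104 [-31. -29. -27. -26. -11.]
0.11 101 [-26. -24. -22. -20.  -7.]
```

View pics/scene_last.png

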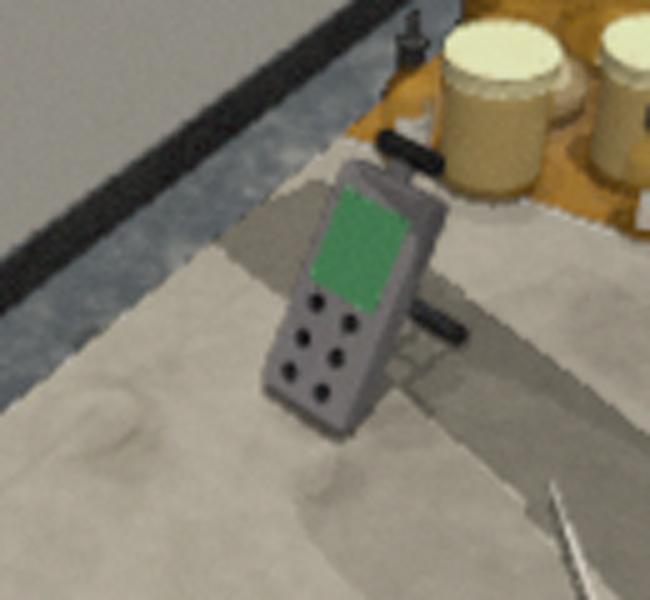

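The picture shows the meter standing on its bottom edge at (310,410) and its open kickstand, foot at (440,320), leaning back about 28°. The gripper is clear above it, so I'm handing the job in.

```bash
python3 -c "
from cell import arm
print(arm.finish_job())"
```

```text
the job is handed in; nothing more can be done
None
```

The meter stands released on the bench, leaning back about 28° on its fully opened kickstand; the other meter was left alone, and the job is handed in (no verdict came back).

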